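# Pack a specimen vial into a flip-cap transport tube

## Task

Pack the small specimen vial that stands on the worktop into the tall flip-cap tube in the rack: flick the tall tube's cap open and swing it back past upright so that it stays clear of the mouth, stand the vial upright on the bottom of the tube, then press the cap shut until it snaps fully home. The caps of the two short tubes stay shut, the vial is not knocked over, and the other things on the bench are left where they lie.

Things in the scene. Friction and masses are not known exactly. Their poses are not given: they have to be found in the camera images.
- vial: Small clear glass specimen vial with a ribbed cap, standing upright and loose on the worktop left of the rack, 42 mm tall: the body is 16 mm across up to 32 mm, the cap above it about 12 mm across. Origin at the centre of its underside, z up along its axis.
- rack: Grey plastic rack, 192 mm long (along its y) by 56 mm deep by 30 mm high, fixed to the worktop. Origin at the centre of its underside, x towards the back. Its three holes, 60 mm apart along y, hold one tall and two short flip-cap tubes in any order.
- tall_tube: The tall clear tube, standing firmly in the rack (it does not move), 30 mm outside, 26 mm bore, 60 mm tall, its underside 6 mm above the worktop and its rim 66 mm above it. Origin at the centre of its underside. Its x axis is level and points from the tube's axis to the cap's hinge; the thumb tab of the shut cap points along -x, roughly towards the robot.
- tall_tube_mouth (a point): Centre of the tall tube's mouth, at rim height; axes as the tube's.
- tall_tube_floor (a point): Centre of the tall tube's inner floor, 56 mm below the rim; axes as the tube's. The vial inside leaves 14 mm free under the rim, and the shut cap's plug reaches 4 mm down.
- tall_cap (a joint): Hinge of the tall tube's white cap: 0 = shut, 1.57 = upright, 2.2 = stop. A snap bead holds it shut: about 3 N up at the tab flicks it open (a slow pull tends to slip off the tab, a brisk lift does not); about 4 N down on its front edge or 6 N at its middle presses it shut. A cap only laid down stays ajar at 0.24. Above that, hinge friction keeps it where it is left.
- tall_cap_hinge (a point): Point on the hinge line of the tall tube's cap, 21 mm behind the tube's axis at rim height. The hinge line runs along the tube's y.
- tall_cap_tab (a point): Point in the tab of the tall tube's cap, moving with the cap, 48 mm from the hinge line, 8 mm in from the tab's tip. The cap is a disc 34 mm across, 5 mm thick; its thumb tab is a flat tongue 14 mm wide (along the tube's y) and 5 mm thick, 18 mm out from the disc's edge; shut, its middle is 3 mm above the rim. Pinch its sides or hook its underside.
- short_cap_a (a joint): Hinge of the cap of one short tube (42 mm tall, cap top 54 mm above the worktop, otherwise like the tall one): 0 = shut, positive = open. Starts shut.
- short_cap_b (a joint): The same for the other short tube.
- blood_tube: Stoppered blood tube lying loose on the worktop to the left of the rack, 16 mm across, 91 mm long; a bystander. Origin at its middle, underside.
- marker: Marker pen lying loose on the worktop in front of the rack, 17 mm across, 135 mm long; a bystander. Origin at its middle, underside.

How it is judged:
On the way, in this order (a step that is already met when the one before it is completed fails the run):
1. the tall tube's cap is swung open past upright, while the vial is still outside the tube (value of joint tall_cap above 1.45 rad and horizontal distance between vial and tall_tube_floor above 0.03 m), for 0.2 s.
2. the vial stands on the tall tube's floor, let go, with the cap still open (horizontal distance between vial and tall_tube_floor below 0.009 m and z of vial in the frame of tall_tube_floor between -0.005 and 0.007 m and angle between vial's own z axis and vertical below 0.35 rad and value of joint tall_cap above 0.5 rad and contact force between the fingers and vial below 0.2 N and linear speed of vial below 0.03 m/s), for 0.2 s.
At the end, for the whole second after the job is handed in: The vial stands upright (within 0.35 rad) on the tall tube's floor (within 7 mm in height, 9 mm sideways) at rest, the tall tube's cap is snapped home (joint under 0.05 rad), and both short caps are shut (under 0.05 rad) (horizontal distance between vial and tall_tube_floor below 0.009 m and z of vial in the frame of tall_tube_floor between -0.005 and 0.007 m and angle between vial's own z axis and vertical below 0.35 rad and value of joint each of tall_cap, short_cap_a, short_cap_b below 0.05 rad and linear speed of vial below 0.03 m/s and velocity of joint tall_cap below 0.1 rad/s); the robot touches nothing.
It fails at once if the cap of a short tube is opened (value of joint any of short_cap_a, short_cap_b above 0.2 rad).
It fails at once if the vial is knocked over (angle between vial's own z axis and vertical above 1 rad).
It fails at once if the blood tube or the marker is moved more than 30 mm (distance of any of blood_tube, marker from where it was at the start of the episode above 0.03 m).
It also fails if it takes over 72 s, if anything falls off the work surface, if the arm or the gripper's body presses on something with over 40 N, if the wrist force passes 120 N, or if a joint passes its speed limit or range.

## Robot

A 6-joint arm with a two-finger parallel gripper is mounted at the origin on a cart in front of the work surface, level with it; the furniture and walls round the work are solid. World frame = base frame: x ahead of the robot, y to its left, z up, the work surface at z = 0. Lengths are in m, angles in rad, forces in N, time in s.
With the tool pointing down it reaches from about 0.25 to 0.775 m from the base axis. Payload 4 kg.
Tool frame: the origin (TCP) lies between the finger pads; the fingertips stand 14 mm ahead of it and the grasp point (between the pads) lies 5 mm behind it (nose_length is the distance from the TCP to the fingertips, in m); z points along the fingers, y is the line along which they close (so a half turn about z gives the same grasp; the last joint's range is limited). The gripper opens to 94 mm and grips with 3 to 60 N. Pads are 16 mm wide; open, the fingers measure 119 mm over their backs; the gripper's body (75 mm by 177 mm) begins 78 mm behind the grasp point.
Start: joints at [-1.358, 0.087, 1.371, -0, 1.684, -0.103], TCP at [0.171, -0.523, 0.22] pointing down, gripper open.
Joint ranges: [-3.1, 3.1], [-0.76, 2.03], [0.27, 2.55], [-1.08, 4.22], [0.17, 2.65], [-2.57, 2.57]. Speed limits (rad/s): [2.79, 2.79, 3.14, 3.14, 3.14, 3.14].

## Interface

Orientations are given as [roll, pitch, yaw] about the fixed x, y, z axes, in that order (R = Rz(yaw) Ry(pitch) Rx(roll)).
In Python, from bench import * gives the robot as it stands.
- The arm moves only by the tool move_arm, never from a script. Its argument "steps" is one flat list of numbers, 7 for each row, row after row: the turn, a rotation vector about the world's x, y, z in rad, then the shift along the world's x, y, z in m, then the opening, from 0 (shut) to 1 (fully open). A call has 1 to 12 rows; each row is the pose to reach, as a shift and turn from the pose commanded when the call began; what a row does not reach only later rows make up. A row lasts 1/10 s, in which the tool goes at most 50 mm and 8.59 degrees, less where a joint would pass 70% of its speed; a pose out of reach is approached as far as the arm can. A call with a gripper value outside its range is refused whole. The fingers move at their own pace and stop on an object; the grip force is fixed at half the most. Time passes only in rows, so rows that repeat a pose let the fingers close. It gives the time, the measured TCP pose, the force, the opening and the grip force at its end, in the units of the state.
- get_obs(): the state, without advancing time (a new reading comes with each control period).
- snapshot(name): name is "scene" or "side" or "wrist"; returns (picture, depth): 420x560x3 uint8, red, green, blue; 420x560 float32, m along the optical axis (not along the pixel's ray), 0 where there is no reading.
- camera_model(name): a dict with "fx", "fy", "cx", "cy" (pixels), "k1" (the pictures are not rectified: a ray, as slopes to the right and down, at radius r is drawn at 1 + k1 r^2 times it, then the intrinsics apply), "rvec" (rotation vector, rad) and "tvec" (3), from world to camera coordinates, as OpenCV has them. Camera axes: x right, y down, z forward; pixel columns grow to the right and rows downward; lengths in m; the calibration is good to about 2 mm. A picture is of the moment at which its call begins: read the wrist's pose just before it. camera_model takes no time and is no camera call; for the wrist camera it gives the pose at the moment of the call.
- close_job(): hands the job in; it is judged then, once.
Trained networks look in the newest picture that a camera, given by its name, has taken for a name from the list of things; names that differ only in an ending like _2 or _b are one class to them, and where a whole thing is asked for, a point or a joint stands for the part that bears it (a point fixed in the world has none). Each returns a list of dicts, best first, with "score" (0 to 1); they miss things now and then, are a little off and sometimes report something else, mostly with a low value. They report only what shows in the picture. A call takes as long as a camera call.
- silhouettes(camera, target): "pixels" (420x560 bool, what is visible of it) and "uv" ([column, row] in pixels, amid what is visible of it).
- spot_point(camera, target): "uv" ([column, row] in pixels: a listed point, or the origin of a listed thing).
The state is a dict: "time": time; "joint_positions": joint angles; "qvel": joint speeds; "joint_torque": joint torques, N m; "tool_pos": TCP position; "ee_rot": TCP orientation; "wrist_force": force on the tool from outside, world axes, zero at the start; "wrist_torque": the same for the moment, N m; "width": finger opening in m; "finger_force": force on a finger pad.
Only numpy, scipy, OpenCV 4.12 (cv2) and the standard library are available. Lean on these libraries where they do the work, as an engineer would, in place of code of your own. Each camera call takes 0.05 s, during which the arm holds its last target. There are 200 camera calls.

## Working session

There is one attempt and no reset: what is moved stays moved. The work goes in short steps, Python scripts to look and compute and a tool call to move; the robot and the scene stay as the last step left them, time stands still between calls to the robot, and variables do not carry over. Pictures are saved under pics/ and viewed, at most 10 in all, crops included, and the job is handed in when it is done.

Besides the shell and the picture viewer there is one more tool, called as a command line: name --argument value ..., lists and objects as JSON in quotes. move_arm: Moves the arm, as the interface text tells. Its arguments: {"type":"object","properties":{"steps":{"type":"array"}},"required":["steps"]}

```bash
mkdir -p pics
cat > h.py <<'E'
from bench import *
import numpy as np, cv2
def cam(n):
    c=camera_model(n); R=cv2.Rodrigues(np.array(c["rvec"],float))[0]; return c,R,np.array(c["tvec"],float)
def slopes(c,uv):
    d=np.array([(uv[0]-c["cx"])/c["fx"],(uv[1]-c["cy"])/c["fy"]]);s=d.copy()
    for _ in range(20): s=d/(1+c["k1"]*(s@s))
    return s
def onz(n,uv,z):
    c,R,t=cam(n); s=slopes(c,uv); o=-R.T@t; d=R.T@np.array([s[0],s[1],1]); return o+d*(z-o[2])/d[2]
def atd(n,uv,dep):
    c,R,t=cam(n); s=slopes(c,uv); return R.T@(np.array([s[0],s[1],1])*dep-t)
def proj(n,P):
    c,R,t=cam(n); p=R@np.array(P,float)+t; s=p[:2]/p[2]; s=s*(1+c["k1"]*(s@s)); return [s[0]*c["fx"]+c["cx"],s[1]*c["fy"]+c["cy"]]
E
python3 - <<'E'
from h import *
for n in ("scene","side"):
    p,d=snapshot(n); cv2.imwrite(f"pics/{n}0.png",p[:,:,::-1])
    c,R,t=cam(n); print(n,"pos",-R.T@t)
    for th,z in (("vial",0),("rack",0),("tall_tube_mouth",.066),("tall_cap_hinge",.066),("tall_cap_tab",.069),("tall_tube",.006),("blood_tube",0),("marker",0)):
        for o in spot_point(n,th)[:2]: print(th,round(o["score"],2),np.round(o["uv"]),np.round(onz(n,o["uv"],z),4))
E
```

```text
scene pos [0.64571592 0.30601645 1.01246373]
vial 0.62 [315. 315.] [0.4509 0.0763 0.    ]
rack 0.93 [229. 151.] [ 0.464  -0.3645  0.    ]
tall_tube_mouth 0.62 [228. 154.] [ 0.4802 -0.314   0.066 ]
tall_cap_hinge 0.68 [220. 156.] [ 0.4991 -0.3174  0.066 ]
tall_cap_tab 0.77 [236. 156.] [ 0.4662 -0.3012  0.069 ]
tall_cap_tab 0.62 [299. 206.] [ 0.3927 -0.132   0.069 ]
blood_tube 0.8 [300. 207.] [ 0.3734 -0.1615  0.    ]
marker 0.66 [267. 102.] [ 0.3207 -0.4666  0.    ]
side pos [ 0.05029574 -0.95464354  0.64275808]
vial 0.52 [260. 191.] [0.457 0.078 0.   ]
rack 0.81 [356. 297.] [ 0.4725 -0.3557  0.    ]
tall_tube_mouth 0.94 [355. 254.] [ 0.4874 -0.3144  0.066 ]
tall_tube_mouth 0.66 [312. 362.] [ 0.2989 -0.511   0.066 ]
tall_cap_hinge 0.55 [361. 248.] [ 0.5077 -0.3053  0.066 ]
tall_cap_tab 0.61 [337. 250.] [ 0.4608 -0.2943  0.069 ]
tall_tube 0.82 [349. 278.] [ 0.4841 -0.3081  0.006 ]
blood_tube 0.37 [355. 250.] [ 0.5462 -0.2297  0.    ]
marker 0.61 [312. 361.] [ 0.3274 -0.4584  0.    ]
```

View pics/scene0.png

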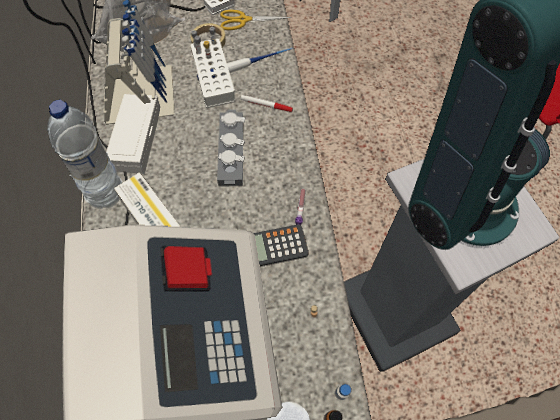

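View pics/side0.png

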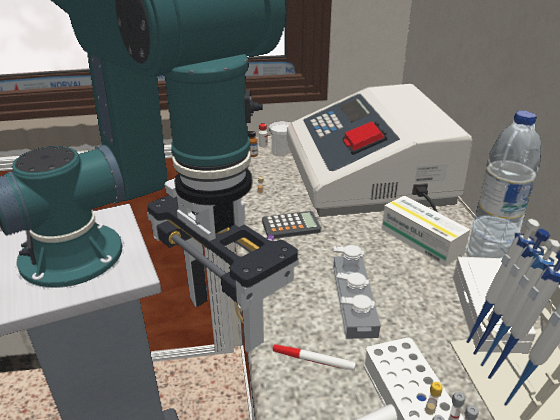

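The rack shows its three white caps at scene (231,118), (229,140) and (230,157). The last one is the tall tube, which is also the farthest in the side view at (350,252). The vial is at scene (315,310), the marker at (267,102) and the blood tube at (300,207). I'll move over the tube for a wrist view.

move_arm --steps '[0,0,0,0.04,0.04,0.02,1,0,0,0,0.08,0.08,0.04,1,0,0,0,0.12,0.12,0.06,1,0,0,0,0.16,0.16,0.06,1,0,0,0,0.19,0.19,0.06,1,0,0,0,0.21,0.22,0.06,1,0,0,0,0.21,0.22,0.06,1,0,0,0,0.21,0.22,0.06,1,0,0,0,0.21,0.22,0.06,1]'

```text
time: 1.8
tool_pos: [0.3803, -0.3035, 0.2794]
ee_rot: [3.141, 0.001, 0.315]
wrist_force: [0.1, -0.2, -0.3]
width: 0.094
finger_force: 0.0
```

Run:
```python
from h import *
o=get_obs(); print(o["time"],o["tool_pos"],o["ee_rot"],o["joint_positions"],o["wrist_force"])
n="wrist"
p,d=snapshot(n); cv2.imwrite(f"pics/w1.png",p[:,:,::-1])
np.save("w1d.npy",d)
c,R,t=cam(n); print("campos",-R.T@t,"fwd",R[2],"right",R[0])
for th,z in (("rack",0),("tall_tube_mouth",.066),("tall_cap_hinge",.066),("tall_cap_tab",.069)):
    for o in spot_point(n,th)[:3]:
        u,v=np.round(o["uv"]).astype(int); print(th,round(o["score"],2),(u,v),np.round(onz(n,o["uv"],z),4),"depthpt",np.round(atd(n,o["uv"],d[min(v,419),min(u,559)]),4))
```

```text
1.8 [ 0.38029764 -0.30354959  0.27938927] [3.14104878e+00 9.43682127e-04 3.15350234e-01] [-7.89462507e-01 -5.86293897e-02  1.40079818e+00 -1.11646621e-03
  1.79936184e+00  4.65730327e-01] [ 0.06062471 -0.24298688 -0.304894  ]
campos [ 0.44475919 -0.28270793  0.44311722] fwd [-0.22436437 -0.07251935 -0.97180326] right [ 3.07595746e-01 -9.51517134e-01 -1.04165747e-05]
rack 0.66 (np.int64(336), np.int64(140)) [ 0.466  -0.3609  0.    ] depthpt [ 0.4635 -0.3519  0.0517]
tall_tube_mouth 0.75 (np.int64(307), np.int64(110)) [ 0.4856 -0.304   0.066 ] depthpt [ 0.485  -0.3037  0.0713]
tall_cap_hinge 0.96 (np.int64(320), np.int64(100)) [ 0.5023 -0.315   0.066 ] depthpt [ 0.5022 -0.315   0.0666]
tall_cap_tab 0.98 (np.int64(286), np.int64(128)) [ 0.4585 -0.2863  0.069 ] depthpt [ 0.4584 -0.2863  0.0714]
```

View pics/w1.png

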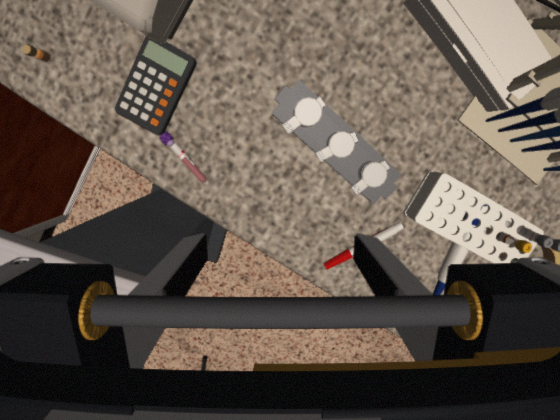

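The wrist view shows the tall cap with its disc at (308,111) and its tab at (288,127). The short caps are at (342,145) and (374,175), the marker at (365,245), the blood tube at (185,158) and the vial at (35,52). Next I'll refine the geometry from depth.

```bash
cat >> h.py <<'E'
def cloud(n,d):
    c,R,t=cam(n); v,u=np.mgrid[0:420,0:560]
    K=np.array([[c["fx"],0,c["cx"]],[0,c["fy"],c["cy"]],[0,0,1]])
    s=cv2.undistortPoints(np.stack([u,v],-1).reshape(-1,1,2).astype(np.float64),K,np.array([c["k1"],0,0,0,0.])).reshape(420,560,2)
    P=np.concatenate([s*d[...,None],d[...,None]],-1); W=(P-t)@R; W[d<=0]=np.nan; return W
E
python3 - <<'E'
from h import *
d=np.load("w1d.npy"); W=cloud("wrist",d); z=W[...,2]
m=(z>.060)&(z<.09)&(np.hypot(W[...,0]-.485,W[...,1]+.304)<.06); P=W[m]
print("n",len(P),"z",np.percentile(P[:,2],[5,50,95]),"xy bbox",P.min(0),P.max(0))
print("min rect",cv2.minAreaRect(P[:,:2].astype(np.float32)*1000))
# template fit
from scipy.optimize import minimize
T=P[P[:,2]>.067][:,:2]
g=np.stack(np.meshgrid(np.arange(-.045,.025,.001),np.arange(-.02,.02,.001)),-1).reshape(-1,2)
g=g[(np.hypot(*g.T)<.017)|((abs(g[:,1])<.007)&(g[:,0]<0)&(g[:,0]>-.035))]
from scipy.spatial import cKDTree
kt=cKDTree(T)
def f(q):
    c,s=np.cos(q[2]),np.sin(q[2]); G=g@np.array([[c,s],[-s,c]])+q[:2]
    return np.mean(np.minimum(kt.query(G)[0],.01)**2)+np.mean(np.minimum(cKDTree(G).query(T)[0],.01)**2)
r=min((minimize(f,[.483,-.304,y],method="Nelder-Mead",options=dict(initial_simplex=np.array([[.483,-.304,y],[.488,-.304,y],[.483,-.299,y],[.483,-.304,y+.2]]))) for y in(-.4,-.65)),key=lambda r:r.fun)
print("tube centre,yaw",r.x,r.fun**.5)
for nm,zl,zh,c0 in(("vial",.008,.05,(.45,.077)),):
    m=(z>zl)&(z<zh)&(np.hypot(W[...,0]-c0[0],W[...,1]-c0[1])<.05);Q=W[m];print(nm,len(Q),np.median(Q,0),Q.max(0),Q.min(0))
    top=Q[Q[:,2]>.037];print("top",len(top),top.mean(0))
m=(z>.045)&(z<.06)&(np.hypot(W[...,0]-.47,W[...,1]+.36)<.1);Q=W[m];print("short caps",len(Q),Q.min(0),Q.max(0))
m=(z>.02)&(z<.033)&(np.hypot(W[...,0]-.467,W[...,1]+.36)<.12);Q=W[m];print("rack",cv2.minAreaRect(Q[:,:2].astype(np.float32)*1000))
# machine/tall obstacles near vial & tube
for lo in (.05,.1,.15):
    m=(z>lo)&(z<.6)&(W[...,0]>.4)&(W[...,1]<.2)&(W[...,1]>-.25);Q=W[m];print(lo,len(Q),Q.min(0) if len(Q) else'',Q.max(0) if len(Q) else '')
E
```

```text
n 867 z [0.06788419 0.06987664 0.07133021] xy bbox [ 0.45289183 -0.32212087  0.06273556] [ 0.50507453 -0.28110254  0.07254829]
min rect ((481.3919677734375, -300.587890625), (33.37498474121094, 56.56349563598633), 36.79183578491211)
tube centre,yaw [ 0.48570384 -0.30570799 -0.63849042] 0.0008196387675300403
vial 266 [0.4567075  0.06968586 0.02858548] [0.46462379 0.08044201 0.0433292 ] [0.44821891 0.06475828 0.00812646]
top 82 [0.45738041 0.07282721 0.03999924]
short caps 1471 [ 0.40637036 -0.43260169  0.04508905] [ 0.48149662 -0.33165544  0.05447655]
rack ((461.349365234375, -360.4742431640625), (210.74481201171875, 57.22812271118164), 67.37141418457031)
0.05 2197 [ 0.50822148 -0.12577679  0.05009696] [ 0.56596033 -0.03424086  0.10916341]
0.1 594 [ 0.51919245 -0.11930251  0.10000158] [ 0.5435918  -0.06643918  0.10916341]
0.15 0
```

move_arm --steps '[0,0,-0.14,0.015,0,-0.01,0.35,0,0,-0.28,0.03,0,-0.03,0.35,0,0,-0.42,0.045,0.005,-0.05,0.35,0,0,-0.56,0.06,0.01,-0.07,0.35,0,0,-0.7,0.075,0.014,-0.09,0.35,0,0,-0.84,0.083,0.0145,-0.11,0.35,0,0,-0.955,0.083,0.0145,-0.13,0.35,0,0,-0.955,0.083,0.0145,-0.14,0.35,0,0,-0.955,0.083,0.0145,-0.14,0.35,0,0,-0.955,0.083,0.0145,-0.14,0.35]'

```text
time: 3.05
tool_pos: [0.4638, -0.289, 0.1402]
ee_rot: [3.141, -0.001, -0.638]
wrist_force: [0.4, 0.3, 0.3]
width: 0.0332
finger_force: 0.0
```

Run:
```python
from h import *
o=get_obs(); print(o["tool_pos"],o["ee_rot"],o["width"])
p,d=snapshot("wrist"); cv2.imwrite(f"pics/w2.png",p[:,:,::-1])
W=cloud("wrist",d); z=W[...,2]
m=(z>.062)&(z<.08)&(np.hypot(W[...,0]-.485,W[...,1]+.304)<.05); P=W[m]; print(len(P),np.median(P[:,2]))
q=P[:,:2]-[.4857,-.3057]; e=np.array([.802,-.597]); f=np.array([.597,.802])
X=q@e; Y=q@f
for a in range(-38,24,4):
    s=(X>a/1000)&(X<=(a+4)/1000)
    if s.sum()>3: print(a,s.sum(),np.round(np.percentile(Y[s],[2,50,98]),4),round(np.median(P[s,2]),4))
for t in("tall_cap_tab","tall_cap_hinge"):
    for o in spot_point("wrist",t)[:2]: print(t,o["score"],o["uv"],onz("wrist",o["uv"],.069 if "tab" in t else .066))
```

```text
[ 0.46376545 -0.2889742   0.14019996] [ 3.14145970e+00 -8.92030813e-04 -6.38480261e-01] 0.03324864102965879
1898 0.07057125865490427
-38 16 [-0.0064 -0.0004  0.0055] 0.0704
-34 82 [-0.0074 -0.0008  0.0058] 0.0708
-30 83 [-0.0074 -0.0008  0.0057] 0.0708
-26 79 [-0.0074  0.      0.0065] 0.0706
-22 81 [-0.0065  0.      0.0065] 0.0707
-18 94 [-0.0074  0.      0.0081] 0.0707
-14 149 [-0.0113  0.0008  0.0121] 0.0706
-10 183 [-0.014   0.0008  0.0147] 0.0707
-6 201 [-0.0152  0.      0.016 ] 0.0706
-2 200 [-0.0158  0.0008  0.0168] 0.0706
2 207 [-0.0151  0.0008  0.016 ] 0.0707
6 192 [-0.0134  0.      0.0143] 0.0706
10 155 [-0.0113  0.0008  0.0119] 0.0705
14 92 [-0.0064  0.0008  0.0074] 0.0688
18 82 [-0.0055  0.0008  0.0072] 0.0679
tall_cap_tab 0.56 [280.1, 224.7] [ 0.46314441 -0.28786321  0.069     ]
tall_cap_hinge 0.66 [277.8, 162.2] [ 0.50503989 -0.31668005  0.066     ]
```

View pics/w2.png

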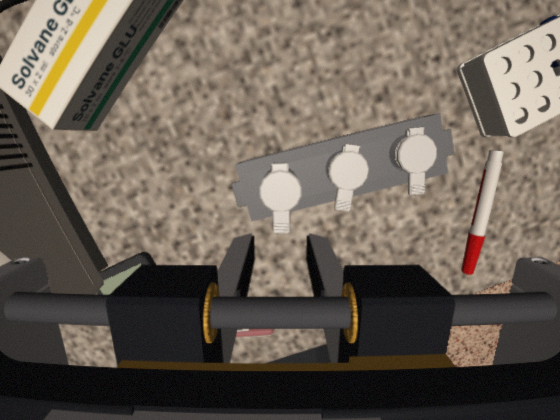

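The wrist view shows the fingers straddling the tall cap's tab at (281,222), well aligned. Next I'll descend and pinch it.

move_arm --steps '[0,0,0,-0.001,0.0005,-0.02,0.35,0,0,0,-0.001,0.0005,-0.04,0.35,0,0,0,-0.001,0.0005,-0.064,0.35,0,0,0,-0.001,0.0005,-0.064,0.35,0,0,0,-0.001,0.0005,-0.064,0.0,0,0,0,-0.001,0.0005,-0.064,0.0,0,0,0,-0.001,0.0005,-0.064,0.0,0,0,0,-0.001,0.0005,-0.064,0.0]'

```text
time: 4.0
tool_pos: [0.4633, -0.2893, 0.0775]
ee_rot: [3.14, -0.004, -0.639]
wrist_force: [-1.6, -2.5, 2.9]
width: 0.0134
finger_force: 30.0
```

move_arm --steps '[0,0,0,0.002,-0.0014,0.012,0,0,0,0,0.006,-0.0045,0.0235,0,0,0,0,0.0123,-0.009,0.033,0,0,0,0,0.02,-0.015,0.0403,0,0,0,0,0.0294,-0.022,0.045,0,0,0,0,0.0393,-0.0293,0.0466,0,0,0,0,0.0472,-0.0352,0.0457,0,0,0,0,0.0548,-0.0408,0.0428,0,0,0,0,0.0548,-0.0408,0.0428,0,0,0,0,0.0548,-0.0408,0.0428,0]'

```text
time: 5.0
tool_pos: [0.5175, -0.3282, 0.1178]
ee_rot: [-3.141, 0.002, -0.639]
wrist_force: [0.1, 0.2, 0.6]
width: 0.0
finger_force: 0.0
```

Run:
```python
from h import *
o=get_obs(); print(o["tool_pos"],o["width"],o["finger_force"],o["wrist_force"])
a,d=snapshot("wrist"); b,_=snapshot("side"); cv2.imwrite("pics/c3.png",np.hstack([a[60:360,100:460],cv2.resize(b[210:350,280:460],None,fx=2.14,fy=2.14)[:300]])[:,:,::-1])
```

```text
[ 0.51747679 -0.32824955  0.11775633] 4.902367809840846e-05 0.0 [0.07198196 0.17301025 0.58067671]
```

View pics/c3.png

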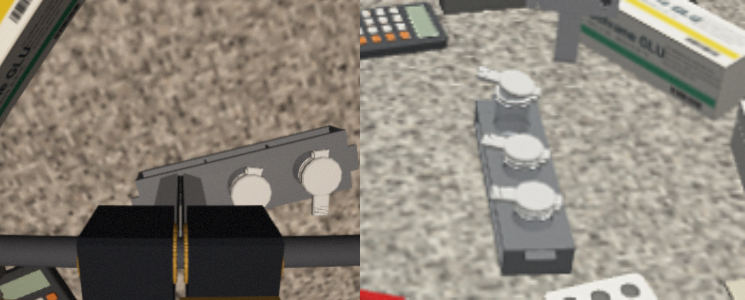

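The pinch slipped: the side crop shows the tall cap still down or ajar at crop (515,85). I'll go back and pinch deeper.

move_arm --steps '[0,0,0,-0.01,0.007,0.025,0.35,0,0,0,-0.03,0.021,0.025,0.35,0,0,0,-0.0543,0.0392,0.025,0.35,0,0,0,-0.0543,0.0392,0.025,0.35,0,0,0,-0.0543,0.0392,0.025,0.35]'

```text
time: 5.6
tool_pos: [0.4631, -0.2891, 0.1437]
ee_rot: [3.142, -0.001, -0.639]
wrist_force: [-0.3, 0.2, -0.0]
width: 0.032
finger_force: 0.0
```

```bash
cat > capz.py <<'E'
from h import *
def prof():
    p,d=snapshot("wrist"); W=cloud("wrist",d); z=W[...,2]
    q=W[...,:2]-[.4857,-.3057]; X=q@[.802,-.597]; Y=q@[.597,.802]
    m=(z>.055)&(z<.125)&(abs(Y)<.005)&(X>-.045)&(X<.06)
    for a in range(-44,60,4):
        s=m&(X>a/1000)&(X<=(a+4)/1000)
        if s.sum()>3: print(a+2,s.sum(),round(np.median(z[s]),4),end=" | ")
    o=get_obs(); print("\n",o["time"],o["tool_pos"],o["width"],o["wrist_force"])
    return p,W
if __name__=="__main__": prof()
E
python3 capz.py
```

```text
-34 9 0.0818 | -30 66 0.0822 | -26 67 0.0812 | -22 66 0.08 | -18 64 0.0792 | -14 68 0.0783 | -10 72 0.0772 | -6 68 0.0763 | -2 65 0.0754 | 2 64 0.0747 | 6 65 0.0735 | 10 72 0.0728 | 14 70 0.0718 | 18 65 0.0684 | 22 42 0.0674 | 
 5.65 [ 0.46356346 -0.28959034  0.14374067] 0.0325150115115669 [-0.16761669 -0.21565769  1.26297901]
```

The cap is now ajar at about 0.24, so the snap is released and only hinge friction remains. I'll pinch again, a little deeper, and follow the arc.

move_arm --steps '[0,0,0,-0.001,0.0007,-0.03,0.35,0,0,0,-0.001,0.0007,-0.061,0.35,0,0,0,-0.001,0.0007,-0.061,0.35,0,0,0,-0.001,0.0007,-0.061,0,0,0,0,-0.001,0.0007,-0.061,0,0,0,0,-0.001,0.0007,-0.061,0,0,0,0,-0.001,0.0007,-0.061,0]'

```text
time: 6.35
tool_pos: [0.4635, -0.2897, 0.0842]
ee_rot: [3.141, -0.004, -0.639]
wrist_force: [1.1, -1.4, 1.5]
width: 0.0138
finger_force: 30.0
```

move_arm --steps '[0,0,0,0.0027,-0.002,0.0095,0,0,0,0,0.0071,-0.0053,0.0183,0,0,0,0,0.0128,-0.0095,0.0258,0,0,0,0,0.0195,-0.0145,0.0318,0]'

```text
time: 6.75
tool_pos: [0.4823, -0.3029, 0.114]
ee_rot: [-3.14, 0.001, -0.639]
wrist_force: [4.4, -0.1, -12.6]
width: 0.0124
finger_force: 30.1
```

move_arm --steps '[0,0,0,0.0075,-0.0055,0.0043,0,0,0,0,0.0156,-0.0116,0.0065,0,0,0,0,0.0239,-0.0178,0.0067,0,0,0,0,0.032,-0.0238,0.0049,0,0,0,0,0.032,-0.0238,0.0049,0,0,0,0,0.032,-0.0238,0.0049,0]'

```text
time: 7.35
tool_pos: [0.514, -0.3275, 0.1194]
ee_rot: [3.141, -0.001, -0.64]
wrist_force: [-0.1, 0.0, 0.7]
width: 0.0005
finger_force: 0.0
```

move_arm --steps '[0,0,0,0,0,0.04,0,0,0,0,0,0,0.06,0,0,0,0,-0.03,0.022,0.06,0,0,0,0,-0.06,0.045,0.06,0,0,0,0,-0.08,0.06,0.06,0,0,0,0,-0.08,0.06,0.06,0]'

```text
time: 7.95
tool_pos: [0.4319, -0.2655, 0.1798]
ee_rot: [3.141, -0.0, -0.639]
wrist_force: [-0.3, 0.3, 0.3]
width: 0.0006
finger_force: 0.0
```

```bash
python3 capz.py
```

```text
-14 42 0.0645 | 14 47 0.0645 | 18 44 0.064 | 22 53 0.0656 | 26 69 0.0768 | 30 70 0.083 | 34 72 0.0883 | 38 60 0.0923 | 42 73 0.0924 | 46 83 0.0975 | 50 91 0.1028 | 54 86 0.1085 | 58 33 0.1083 | 
 8.0 [ 0.43320188 -0.26660537  0.17982956] 0.00018056610798457084 [ 0.75458113  0.18762772 -0.21892888]
```

The cap is now wide open at its stop: the profile rises backwards behind the hinge and the rim is clear at ±14 mm. Next is the vial.

move_arm --steps '[0,0,0.1,-0.01,0.04,0.01,0.4,0,0,0.2,-0.02,0.08,0.02,0.4,0,0,0.3,-0.03,0.12,0.02,0.4,0,0,0.4,-0.032,0.16,0.02,0.4,0,0,0.5,-0.032,0.2,0.02,0.4,0,0,0.6,-0.032,0.24,0.02,0.4,0,0,0.64,-0.032,0.28,0.02,0.4,0,0,0.64,-0.032,0.32,0.02,0.4,0,0,0.64,-0.032,0.336,0.02,0.4,0,0,0.64,-0.032,0.336,0.02,0.4,0,0,0.64,-0.032,0.336,0.02,0.4]'

```text
time: 9.1
tool_pos: [0.4026, 0.0687, 0.1992]
ee_rot: [3.141, -0.0, 0.001]
wrist_force: [-0.0, 0.3, -0.6]
width: 0.038
finger_force: 0.0
```

Run:
```python
from h import *
o=get_obs(); print(o["time"],o["tool_pos"],o["ee_rot"],o["width"])
p,d=snapshot("wrist"); cv2.imwrite("pics/w4.png",p[:,:,::-1])
W=cloud("wrist",d); z=W[...,2]
for o in spot_point("wrist","vial")[:2]: print(o["score"],o["uv"],onz("wrist",o["uv"],0))
m=(z>.006)&(z<.05)&(np.hypot(W[...,0]-.457,W[...,1]-.073)<.03);P=W[m]
for lo,hi in((.01,.02),(.02,.03),(.03,.036),(.037,.05)):
    Q=P[(P[:,2]>lo)&(P[:,2]<hi)]
    if len(Q): print(lo,len(Q),Q.min(0),Q.max(0),Q.mean(0))
T=P[P[:,2]>.038]; print("circle",cv2.minEnclosingCircle((T[:,:2]*1000).astype(np.float32)))
m=(z>.03)&(W[...,0]>.48)&(W[...,1]>-.05)&(W[...,1]<.2)&(z<.3); Q=W[m]
if len(Q): print("machine",Q.min(0),Q.max(0),[ (x,round(np.max(Q[abs(Q[:,0]-x)<.005][:,2],initial=0),3)) for x in (.5,.51,.52,.53,.55,.57)])
```

```text
9.1 [0.40256834 0.06873257 0.19916261] [ 3.14078148e+00 -3.64137054e-04  1.41535193e-03] 0.03796916152919033
0.46 [273.6, 152.9] [0.45292066 0.07592771 0.        ]
0.02 35 [0.44839719 0.06738185 0.02182011] [0.46286807 0.08200886 0.02582486] [0.45617862 0.07611797 0.02383779]
0.03 5 [0.45464258 0.07390903 0.03114031] [0.46205703 0.08049135 0.03545959] [0.45820671 0.07806267 0.0337698 ]
0.037 114 [0.4506128  0.06744435 0.03727804] [0.46212705 0.08027046 0.04188573] [0.45595453 0.07370744 0.04000462]
circle ((455.831787109375, 73.85751342773438), 6.762238025665283)
machine [ 0.52096258 -0.04998009  0.03778101] [0.59069018 0.19999259 0.12217265] [(0.5, np.float64(0.0)), (0.51, np.float64(0.0)), (0.52, np.float64(0.093)), (0.53, np.float64(0.102)), (0.55, np.float64(0.112)), (0.57, np.float64(0.122))]
```

View pics/w4.png

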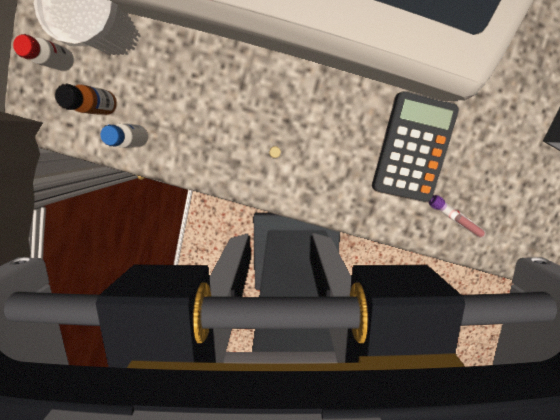

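The wrist view shows the vial at (275,152), with free space around it; the machine edge is 65 mm behind. I'll descend and grip the vial's cap.

move_arm --steps '[0,0,0,0.03,0.003,-0.01,0.4,0,0,0,0.0535,0.0055,-0.04,0.4,0,0,0,0.0535,0.0055,-0.08,0.4,0,0,0,0.0535,0.0055,-0.11,0.4,0,0,0,0.0535,0.0055,-0.135,0.4,0,0,0,0.0535,0.0055,-0.152,0.4,0,0,0,0.0535,0.0055,-0.152,0.4,0,0,0,0.0535,0.0055,-0.152,0.4]'

```text
time: 10.0
tool_pos: [0.4557, 0.0736, 0.0473]
ee_rot: [3.141, 0.0, -0.001]
wrist_force: [0.4, 0.1, -0.0]
width: 0.0375
finger_force: 0.0
```

Run:
```python
from h import *
o=get_obs(); print(o["time"],o["tool_pos"],o["width"],o["wrist_force"])
p,d=snapshot("wrist");q,_=snapshot("side"); cv2.imwrite("pics/w5.png",np.hstack([p[180:400,180:380],cv2.resize(q[150:220,210:310],None,fx=3.14,fy=3.14)[:220]])[:,:,::-1])
```

```text
10.0 [0.45570321 0.0735585  0.04730429] 0.03751117502706893 [ 0.38540311  0.09440542 -0.0075821 ]
```

View pics/w5.png

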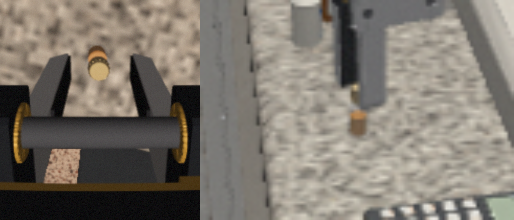

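The vial's cap, at crop (98,70), sits between the fingertips. Closing now.

move_arm --steps '[0,0,0,0,0,0,0,0,0,0,0,0,0,0,0,0,0,0,0,0,0,0,0,0,0,0,0,0,0,0,0,0,0,0,0,0,0,0,0,0,0.005,0,0,0,0,0,0,0.01,0]'

```text
time: 10.8
tool_pos: [0.455, 0.0745, 0.0571]
ee_rot: [3.141, 0.001, 0.001]
wrist_force: [0.3, -0.2, -0.7]
width: 0.0108
finger_force: 29.6
```

move_arm --steps '[0,0,0,0,0,0.02,0,0,0,0,0,0,0.05,0,0,0,0,0,0,0.08,0,0,0,0,0,-0.02,0.1,0,0,0,-0.08,0,-0.05,0.11,0,0,0,-0.16,0,-0.08,0.11,0,0,0,-0.24,0,-0.11,0.11,0,0,0,-0.32,0,-0.14,0.11,0,0,0,-0.4,0,-0.17,0.11,0,0,0,-0.48,0,-0.2,0.11,0,0,0,-0.56,0,-0.23,0.11,0,0,0,-0.64,0,-0.26,0.11,0]'

```text
time: 12.0
tool_pos: [0.4552, -0.1868, 0.1674]
ee_rot: [-3.142, -0.0, -0.643]
wrist_force: [-0.4, -0.2, -0.8]
width: 0.0107
finger_force: 29.6
```

move_arm --steps '[0,0,0,0,-0.02,0,0,0,0,0,0,-0.04,0,0,0,0,0,0,-0.06,0,0,0,0,0,0,-0.07,0,0,0,0,0,0,-0.07,0,0,0,0,0,0,-0.07,0,0]'

```text
time: 12.6
tool_pos: [0.4553, -0.255, 0.167]
ee_rot: [-3.141, 0.001, -0.639]
wrist_force: [-0.5, 0.2, 0.8]
width: 0.0111
finger_force: 29.6
```

Run:
```python
from capz import *
p,W=prof(); z=W[...,2]; o=get_obs(); print(o["finger_force"])
cv2.imwrite("pics/w6.png",p[:,:,::-1])
m=(z>.062)&(z<.068)&(np.hypot(W[...,0]-.4857,W[...,1]+.3057)<.018); P=W[m]; print(len(P))
if len(P)>20:
    from scipy.optimize import least_squares
    r=least_squares(lambda q:np.hypot(P[:,0]-q[0],P[:,1]-q[1])-.014,[.4857,-.3057],loss="soft_l1",f_scale=.001); print("rim",r.x,np.sqrt(np.mean(r.fun**2)))
# vial points: relative to TCP
T=np.array(o["tool_pos"]); m=(np.hypot(W[...,0]-T[0],W[...,1]-T[1])<.03)&(z<T[2]-.02)&(z>.1); P=W[m]
if len(P): print("vial",len(P),P.min(0)-T,P.max(0)-T,P.mean(0)-T)
```

```text
-18 16 0.0638 | -14 47 0.0644 | 10 16 0.0646 | 14 60 0.0644 | 18 56 0.0643 | 22 49 0.0672 | 26 72 0.0805 | 30 63 0.0854 | 34 78 0.091 | 38 65 0.0915 | 42 92 0.094 | 46 87 0.1001 | 50 92 0.1057 | 54 78 0.1086 | 58 9 0.107 | 
 12.65 [ 0.4553743  -0.2547128   0.16705315] 0.011008582238696527 [ 1.29940567 -0.7682818  -0.96439233]
29.634133300714893
519
rim [ 0.48579787 -0.30428502] 0.0016497546151844442
vial 251 [-0.00166472 -0.00749562 -0.04773371] [ 0.00850749  0.00670818 -0.02063476] [ 0.00569236 -0.00284427 -0.03128565]
```

View pics/w6.png

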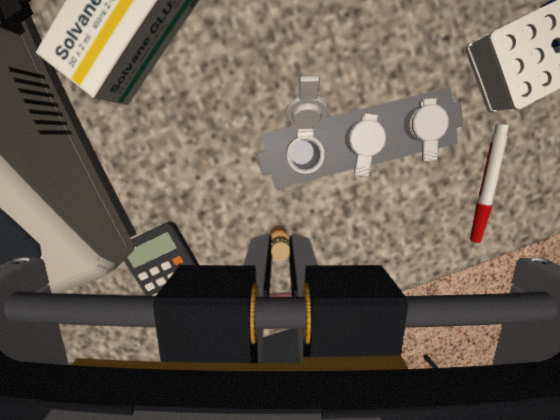

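The wrist view shows the vial upright in the fingers at (281,243), the open mouth at (305,153), and the cap lying back at (305,105). Moving over the mouth and lowering.

move_arm --steps '[0,0,0,0.01,-0.017,0,0,0,0,0,0.02,-0.034,0,0,0,0,0,0.03,-0.05,0,0,0,0,0,0.03,-0.05,0,0,0,0,0,0.03,-0.05,-0.02,0,0,0,0,0.03,-0.05,-0.04,0,0,0,0,0.03,-0.05,-0.05,0,0,0,0,0.03,-0.05,-0.06,0,0,0,0,0.03,-0.05,-0.07,0,0,0,0,0.03,-0.05,-0.078,0,0,0,0,0.03,-0.05,-0.085,0,0,0,0,0.03,-0.05,-0.085,0]'

```text
time: 13.85
tool_pos: [0.4848, -0.3051, 0.0809]
ee_rot: [3.142, 0.002, -0.639]
wrist_force: [-0.7, 0.4, -0.8]
width: 0.0111
finger_force: 29.6
```

No contact on the way in. Releasing with a slight opening.

move_arm --steps '[0,0,0,0,0,0,0.25,0,0,0,0,0,0,0.25,0,0,0,0,0,0,0.25,0,0,0,0,0,0,0.25,0,0,0,0,0,0.03,0.25,0,0,0,-0.01,0.008,0.07,0.25,0,0,0,-0.03,0.025,0.09,0,0,0,0,-0.05,0.04,0.09,0,0,0,0,-0.05,0.04,0.09,0,0,0,0,-0.05,0.04,0.09,0]'

```text
time: 14.85
tool_pos: [0.4355, -0.2656, 0.1722]
ee_rot: [3.141, -0.001, -0.639]
wrist_force: [1.0, -0.0, 0.3]
width: 0.0003
finger_force: 0.0
```

Run:
```python
from capz import *
p,W=prof(); z=W[...,2]
m=(np.hypot(W[...,0]-.4857,W[...,1]+.305)<.012)&(z<.07); P=W[m]; print(len(P),np.percentile(P[:,2],[2,25,50,75,98])); Q=P[(P[:,2]>.044)&(P[:,2]<.056)]; print("vialtop",len(Q),Q.mean(0) if len(Q) else'')
cv2.imwrite("pics/w7.png",cv2.resize(p[60:240,220:420],None,fx=2.5,fy=2.5)[:,:,::-1])
```

```text
-18 15 0.0635 | -14 38 0.0638 | 10 18 0.0638 | 14 54 0.0639 | 18 45 0.0633 | 22 62 0.0661 | 26 77 0.0793 | 30 76 0.0849 | 34 77 0.0901 | 38 68 0.091 | 42 80 0.0937 | 46 88 0.0989 | 50 99 0.1044 | 54 73 0.1081 | 
 14.9 [ 0.43564133 -0.26579278  0.17179986] 0.0005504656371562799 [ 1.05690078 -0.36149024  0.00954962]
452 [0.00704231 0.00847144 0.03266721 0.04921973 0.05922483]
vialtop 162 [ 0.48682018 -0.30557635  0.04945317]
```

View pics/w7.png

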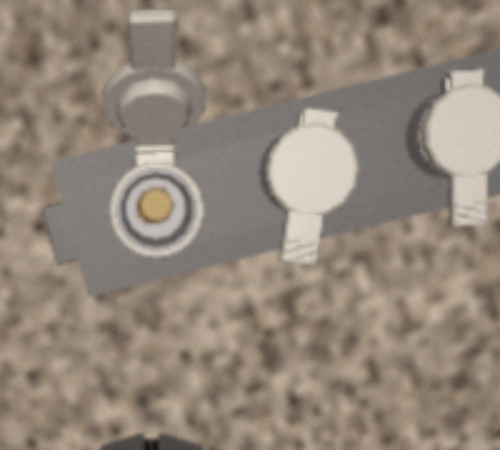

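The view shows the vial standing centred in the tall tube at crop (155,205), with its top at 0.050, which means it is on the floor. The cap lies back at (155,100). I'll go behind the cap with the fingers closed.

move_arm --steps '[0,0,0,0.03,-0.0223,0.01,0,0,0,0,0.06,-0.0447,0.01,0,0,0,0,0.09,-0.067,0.01,0,0,0,0,0.114,-0.085,0,0,0,0,0,0.114,-0.085,0,0,0,0,0,0.114,-0.085,-0.02,0,0,0,0,0.114,-0.085,-0.045,0,0,0,0,0.114,-0.085,-0.066,0,0,0,0,0.114,-0.085,-0.066,0]'

```text
time: 15.8
tool_pos: [0.547, -0.3488, 0.1011]
ee_rot: [-3.142, 0.009, -0.639]
wrist_force: [-0.2, -0.5, -0.1]
width: 0.0005
finger_force: 0.0
```

move_arm --steps '[0,0,0,-0.0135,0.01,-0.003,0,0,0,0,-0.0259,0.0193,-0.003,0,0,0,0,-0.0349,0.026,0.003,0,0,0,0,-0.0445,0.0331,0.006,0,0,0,0,-0.0528,0.0393,0.004,0,0,0,0,-0.0593,0.0442,-0.002,0,0,0,0,-0.0634,0.0472,-0.009,0,0,0,0,-0.0651,0.0485,-0.014,0,0,0,0,-0.0651,0.0485,-0.014,0]'

```text
time: 16.7
tool_pos: [0.4837, -0.3017, 0.0912]
ee_rot: [3.142, 0.001, -0.639]
wrist_force: [-0.4, -0.3, 0.7]
width: 0.0004
finger_force: 0.0
```

move_arm --steps '[0,0,0,0,0,0.03,0,0,0,0,-0.02,0.015,0.06,0,0,0,0,-0.048,0.036,0.08,0,0,0,0,-0.048,0.036,0.08,0,0,0,0,-0.048,0.036,0.08,0]'

```text
time: 17.2
tool_pos: [0.4365, -0.2662, 0.1722]
ee_rot: [3.141, -0.002, -0.639]
wrist_force: [-0.2, -0.0, -0.1]
width: 0.0001
finger_force: 0.0
```

```bash
python3 capz.py
```

```text
-34 34 0.0767 | -30 54 0.0768 | -26 55 0.0762 | -22 51 0.0755 | -18 48 0.0747 | -14 54 0.0741 | -10 55 0.0737 | -6 44 0.0729 | -2 55 0.0722 | 2 54 0.0716 | 6 54 0.0708 | 10 44 0.0701 | 14 55 0.0695 | 18 55 0.0665 | 22 4 0.065 | 
 17.25 [ 0.4363559  -0.26617294  0.1711758 ] 0.00021546111584718698 [-0.19625917 -0.4620932  -0.37361333]
```

move_arm --steps '[0,0,0,0.02,-0.016,0,0,0,0,0,0.0397,-0.0323,-0.03,0,0,0,0,0.0397,-0.0323,-0.06,0,0,0,0,0.0397,-0.0323,-0.0765,0,0,0,0,0.0397,-0.0323,-0.08,0,0,0,0,0.0397,-0.0323,-0.0835,0,0,0,0,0.0397,-0.0323,-0.0865,0,0,0,0,0.0397,-0.0323,-0.0885,0,0,0,0,0.0397,-0.0323,-0.0885,0]'

```text
time: 18.15
tool_pos: [0.4765, -0.2988, 0.0857]
ee_rot: [3.141, -0.003, -0.639]
wrist_force: [-1.3, 1.1, 4.7]
width: 0.0003
finger_force: 2.2
```

Contact is firm at the shut height. I'll press a little more, then lift and check.

move_arm --steps '[0,0,0,0,0,-0.002,0,0,0,0,0,0,-0.004,0,0,0,0,0,0,-0.005,0,0,0,0,0,0,-0.005,0]'

```text
time: 18.55
tool_pos: [0.4766, -0.2988, 0.0853]
ee_rot: [3.141, -0.005, -0.639]
wrist_force: [-8.4, 5.6, 21.3]
width: 0.0006
finger_force: 11.0
```

move_arm --steps '[0,0,0,0,0,0.03,0,0,0,0,-0.02,0.016,0.06,0,0,0,0,-0.0397,0.032,0.09,0,0,0,0,-0.0397,0.032,0.09,0,0,0,0,-0.0397,0.032,0.09,0]'

```text
time: 19.05
tool_pos: [0.4369, -0.2668, 0.1699]
ee_rot: [3.141, -0.004, -0.639]
wrist_force: [0.5, 0.5, -0.5]
width: 0.0005
finger_force: 0.0
```

Run:
```python
from capz import *
p,W=prof(); cv2.imwrite("pics/w8.png",cv2.resize(p[60:260,200:440],None,fx=2.5,fy=2.5)[:,:,::-1])
```

```text
-38 6 0.0678 | -34 48 0.0688 | -30 47 0.0686 | -26 52 0.0686 | -22 50 0.0683 | -18 49 0.0684 | -14 55 0.0684 | -10 44 0.0685 | -6 56 0.0684 | -2 58 0.0682 | 2 48 0.0683 | 6 60 0.0684 | 10 60 0.0682 | 14 57 0.0665 | 18 51 0.0654 | 
 19.1 [ 0.43643553 -0.26651516  0.16829658] 0.00047802554484059834 [ 0.11335919  1.3686287  -0.44016232]
```

View pics/w8.png

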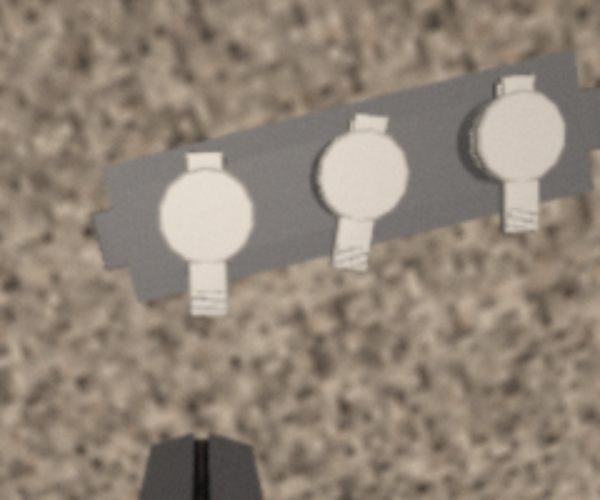

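The tall cap at crop (207,215) is flat, with no slope in its depth profile, so it has snapped home. Both short caps are shut and the fingers are clear. Handing in.

```bash
python3 -c "
from bench import *
print(close_job())"
```

```text
the job is handed in; nothing more can be done
None
```

I packed the vial upright on the tall tube's floor and snapped the cap shut; the short caps stayed shut, and I handed the job in at about 19 s (the hand-in call returned no verdict).

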